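# Slide out the mirrored lid and close the make-up box

### The job

The mirrored lid of the make-up box lies in a low three-sided wooden dock, too snug for fingers at its edges: press down on its top and slide it out of the open front until it lies flat on the counter wholly clear of the dock, and let go of it there. Then take it up and set it down, without dropping it, mirror up on the open box so that it covers the whole opening. Leave the lotion bottle, the cream jar and the hairbrush undisturbed.

Things in the scene. Friction and masses are not known exactly. Their poses are not given: they have to be found in the camera images.
- lid: thin loose plate, pink frame, pale mirror on top, 64 mm (its x) by 156 mm (its y), 8 mm thick, about 0.2 kg, same either way round. Origin: centre of its underside, z up. Starts flat on the counter in the dock, axes nearly along the dock's. Its underside is slippery, its top is not: it follows a fingertip pressed on its middle with 5 to 15 N
- dock: fixed wooden fence on the bare counter, walls 10 mm thick, 16 mm high on three sides. Origin on the counter at the centre of the lid's place; open front towards its -x, bare counter before it. Inner faces: back wall x = +36 mm, side walls y = +/-82 mm, running forward to x = -30 mm (4 mm gap round the lid). The lid is clear when all of it is beyond x = -30 mm
- box: make-up box: loose, pink, open-topped, tubes inside (none reaches the rim), outside 48 mm (its x) by 138 mm (its y) by 60 mm high, walls 5 mm, about 0.5 kg, upright. Origin: centre of its underside, z up. The lid lies on the flat rim 60 mm up, long side along long side, either way round, overhanging 8 to 9 mm all round
- corner_a (a point): inner corner of the box's opening at rim height, at x = +19 mm, y = +64 mm, z = 60 mm in the box's frame
- corner_b (a point): inner corner of the box's opening at rim height, at x = +19 mm, y = -64 mm, z = 60 mm in the box's frame
- corner_c (a point): inner corner of the box's opening at rim height, at x = -19 mm, y = +64 mm, z = 60 mm in the box's frame
- corner_d (a point): inner corner of the box's opening at rim height, at x = -19 mm, y = -64 mm, z = 60 mm in the box's frame
- lotion: bystander: yellow lotion bottle standing beyond the work, 52 mm across and 140 mm high, origin at the centre of its underside
- cream: bystander: white cream jar with a blue cap, 64 mm across and 55 mm high, standing to one side, origin at the centre of its underside
- hairbrush: bystander: black hairbrush lying to the other side, about 203 mm long (its x, handle to -x), 55 mm wide, 26 mm high, origin on the counter near its middle
Not all that is in view belongs to the job. Several things look just like the lid: the one meant starts farthest from the robot's base. Several things look just like the box: the one meant starts nearest to the robot's base.

How it is judged:
On the way, in this order (a step that is already met when the one before it is completed fails the run):
1. the lid, flat on the counter, is part-way out of the dock with the fingers pressing on it from above (x of lid in the frame of dock between -0.062 and -0.01 m and height (world z) of lid below 0.004 m and angle between lid's own z axis and vertical below 0.05 rad and contact force between the fingers and lid above 1 N and x of the grasp point in the frame of lid between -0.034 and 0.034 m and y of the grasp point in the frame of lid between -0.08 and 0.08 m), for 0.1 s.
2. the lid lies flat on the counter wholly clear of the dock's open front, let go (x of lid in the frame of dock below -0.062 m and height (world z) of lid below 0.004 m and angle between lid's own z axis and vertical below 0.05 rad and contact force between the fingers and lid below 0.1 N and linear speed of lid below 0.02 m/s), for 0.2 s.
At the end, for the whole second after the job is handed in: the lid lies flat (within 0.06 rad), mirror up, on the rim of the upright box (underside within 4 mm of rim height), all four inner corners of the opening beneath it (to 1 mm beyond its edges), box standing on the counter, everything at rest (x of corner_a in the frame of lid between -0.033 and 0.033 m and y of corner_a in the frame of lid between -0.079 and 0.079 m and x of corner_b in the frame of lid between -0.033 and 0.033 m and y of corner_b in the frame of lid between -0.079 and 0.079 m and x of corner_c in the frame of lid between -0.033 and 0.033 m and y of corner_c in the frame of lid between -0.079 and 0.079 m and x of corner_d in the frame of lid between -0.033 and 0.033 m and y of corner_d in the frame of lid between -0.079 and 0.079 m and z of lid in the frame of box between 0.056 and 0.064 m and angle between lid's own z axis and vertical below 0.06 rad and angle between box's own z axis and vertical below 0.05 rad and height (world z) of box below 0.004 m and linear speed of each of lid, box below 0.01 m/s); the robot touches nothing.
It fails at once if the lid is dropped: out of the fingers more than 15 mm above the box's rim height (contact force between the fingers and lid below 0.02 N and z of lid in the frame of box above 0.075 m).
It fails at once if the lotion bottle is disturbed: moved more than 30 mm (distance of lotion from where it was at the start of the episode above 0.03 m).
It fails at once if the cream jar is disturbed: moved more than 30 mm (distance of cream from where it was at the start of the episode above 0.03 m).
It fails at once if the hairbrush is disturbed: moved more than 30 mm (distance of hairbrush from where it was at the start of the episode above 0.03 m).
It also fails if it takes over 64 s, if anything falls off the work surface, if the arm or the gripper's body presses on something with over 40 N, if the wrist force passes 120 N, or if a joint passes its speed limit or range.

### The arm

A 7-joint arm with a two-finger parallel gripper is mounted at the origin on the work surface. World frame = base frame: x ahead of the robot, y to its left, z up, the work surface at z = 0. Lengths are in m, angles in rad, forces in N, time in s.
With the tool pointing down it reaches from about 0.35 to 0.9 m from the base axis. Payload 7.2 kg.
Tool frame: the origin (TCP) lies at the very end of the fingers, on their centre line; the grasp point (between the pads) lies 19 mm behind it; z points along the fingers, y is the line along which they close (so a half turn about z gives the same grasp; the last joint's range is limited). The gripper opens to 88 mm and grips with 3 to 60 N. Pads are 20 mm wide; open, the fingers measure 115 mm over their backs; the gripper's body (75 mm by 178 mm) begins 61 mm behind the grasp point.
Start: joints at [-1.306, 0.411, -0.013, 1.596, 0.006, 1.134, -0.082], TCP at [0.204, 0.591, 0.223] pointing down, gripper open.
Joint ranges: [-2.95, 2.95], [-0.29, 1.99], [-1.47, 1.44], [0.14, 2.54], [-1.03, 4.17], [0.13, 1.85], [-2.86, 2.86]. Speed limits (rad/s): [2.39, 2.39, 3.01, 3.01, 3.14, 3.14, 3.14].

### API

Orientations are given as a rotation vector (axis times angle).
In Python, from plant import arm, grab_frame, job, models gives the robot as it stands.
- The arm moves only by the shell command python3 -m creep 'ROWS' [FORCE]. ROWS is JSON, a list that holds one entry, the list of rows, each a list of 5 numbers: the opening, from 0 (shut) to 1 (fully open), then the shift along the tool's x, y, z in mm, then the turn about the tool's z in degrees. In form: [[[claw, dx, dy, dz, yaw], ...]]. A call has 1 to 12 rows; each row is the pose to reach, as a shift and turn from the pose commanded when the call began, along the tool's axes at that moment; what a row does not reach only later rows make up. A row lasts 1/8 s, in which the tool goes at most 62.5 mm and 10.7 degrees, less where a joint would pass 70% of its speed; a pose out of reach is approached as far as the arm can. A call with a gripper value outside its range is refused whole. The fingers move at their own pace and stop on an object; FORCE is the grip in N (left out, the last holds). Time passes only in rows, so rows that repeat a pose let the fingers close. It gives the time, the measured TCP pose, the force, the opening and the grip force at its end, in the units of the state.
- arm.read_state(): the state, without advancing time (a new reading comes with each control period).
- grab_frame(name): name is "scene" or "top" or "wrist"; returns a dict with "image" (400x640x3 uint8, red, green, blue), "vertical_fov" (degrees; the focal length in pixels is half the picture's height over the tangent of half this angle, whatever the lens; pixels are square), "cx", "cy" (the principal point, pixels), "dist" ([k1, k2, p1, p2, k3] as OpenCV has them; the pictures are not rectified), "view" (4x4, takes a point from world to camera coordinates). Camera axes: x right, y down, z forward; pixel columns grow to the right and rows downward; lengths in m; the calibration is good to about 2 mm. A picture is of the moment at which its call begins. There is no depth.
- job.job_done(): hands the job in; it is judged then, once.
Trained networks look in a picture, given as the dict that the camera call returned (one of the last four; its "shot" number tells which), for a name from the list of things; names that differ only in an ending like _2 or _b are one class to them, and where a whole thing is asked for, a point or a joint stands for the part that bears it (a point fixed in the world has none). Each returns a list of dicts, best first, with "score" (0 to 1); they miss things now and then, are a little off and sometimes report something else, mostly with a low value. They report only what shows in the picture. A call takes as long as a camera call. They do not tell look-alikes from the thing itself.
- models.recognise(target, picture): "box" ([left, top, right, bottom] in pixels, round what is visible of it).
- models.place_of(target, picture): "point" ([column, row] in pixels: a listed point, or the origin of a listed thing).
The state is a dict: "clock": time; "joints": joint angles; "dq": joint speeds; "joint_torque": joint torques, N m; "ee_pos": TCP position; "eef_rot": TCP orientation; "wrist_force": force on the tool from outside, world axes, zero at the start; "moment": the same for the moment, N m; "width": finger opening in m; "grasp_force": force on a finger pad.
Only numpy, scipy, OpenCV 4.12 (cv2) and the standard library are available. Lean on these libraries where they do the work, as an engineer would, in place of code of your own. Each camera call takes 0.05 s, during which the arm holds its last target. There are 200 camera calls.

## Working session

There is one attempt and no reset: what is moved stays moved. The work goes in short steps, Python scripts to look and compute and a shell command to move; the robot and the scene stay as the last step left them, time stands still between calls to the robot, and variables do not carry over. Pictures are saved under pics/ and viewed, at most 10 in all, crops included, and the job is handed in when it is done.

```bash
mkdir -p pics; cat > h.py <<'E'
import numpy as np,cv2
from scipy.spatial.transform import Rotation as R
from plant import arm,grab_frame,job,models
def K(f):
    h=f["image"].shape[0]; fl=h/2/np.tan(np.radians(f["vertical_fov"])/2)
    return np.array([[fl,0,f["cx"]],[0,fl,f["cy"]],[0,0,1.]])
def ground(f,px,z=0.):
    "pixels -> world points on plane z"
    V=np.array(f["view"]);p=cv2.undistortPoints(np.array(px,float).reshape(-1,1,2),K(f),np.array(f["dist"],float)).reshape(-1,2)
    d=np.c_[p,np.ones(len(p))]@V[:3,:3]; c=-V[:3,:3].T@V[:3,3]
    return c+d*((z-c[2])/d[:,2])[:,None]
def proj(f,P):
    V=np.array(f["view"]);return cv2.projectPoints(np.array(P,float).reshape(-1,1,3),cv2.Rodrigues(V[:3,:3])[0],V[:3,3],K(f),np.array(f["dist"],float))[0].reshape(-1,2)
def save(n,im): cv2.imwrite(f"pics/{n}.png",cv2.cvtColor(im,cv2.COLOR_RGB2BGR))
E
python3 - <<'E'
from h import *
s=arm.read_state();print({k:np.round(s[k],3).tolist() for k in("clock","ee_pos","eef_rot","wrist_force","width")})
print(np.round(R.from_rotvec(s["eef_rot"]).as_matrix(),3).tolist())
for n in("top","scene"):
    f=grab_frame(n);save(n+"0",f["image"])
    print(n,f["vertical_fov"],f["dist"])
    for t,z in(("lid",0),("dock",0),("box",0),("lotion",0),("cream",0),("hairbrush",0),("corner_a",.06)):
        for d in models.place_of(t,f): print(t,round(d["score"],2),np.round(d["point"]),np.round(ground(f,[d["point"]],z)[0],3))
E
```

```text
{'clock': 0.0, 'ee_pos': [0.204, 0.59, 0.222], 'eef_rot': [-0.52, -3.098, 0.003], 'wrist_force': [0.705, 0.126, 1.055], 'width': 0.088}
[[-0.945, 0.327, -0.0], [0.327, 0.945, -0.002], [-0.0, -0.002, -1.0]]
top 52.27686016576412 [-0.06198475  0.          0.          0.          0.        ]
lid 0.65 [301. 247.] [0.47  0.032 0.   ]
lid 0.63 [412. 289.] [ 0.363 -0.273  0.   ]
lid 0.6 [382. 195.] [ 0.621 -0.192  0.   ]
dock 0.68 [382. 193.] [ 0.625 -0.191  0.   ]
box 0.86 [276. 146.] [0.754 0.113 0.   ]
box 0.8 [247. 194.] [0.613 0.188 0.   ]
lotion 0.93 [325. 130.] [ 0.807 -0.027  0.   ]
cream 0.92 [471. 214.] [ 0.573 -0.445  0.   ]
hairbrush 0.74 [265. 183.] [0.647 0.141 0.   ]
hairbrush 0.72 [160. 224.] [0.522 0.428 0.   ]
hairbrush 0.48 [385. 193.] [ 0.625 -0.199  0.   ]
corner_a 0.96 [269. 192.] [0.607 0.12  0.06 ]
corner_a 0.91 [263. 156.] [0.706 0.14  0.06 ]
corner_a 0.83 [216. 188.] [0.615 0.263 0.06 ]
corner_a 0.82 [283. 116.] [0.825 0.091 0.06 ]
corner_a 0.81 [278. 160.] [0.698 0.1   0.06 ]
corner_a 0.77 [269. 115.] [0.825 0.13  0.06 ]
corner_a 0.73 [221. 203.] [0.575 0.246 0.06
[... 368 characters left out ...]
 [ 0.612  0.194 -0.   ]
box 0.61 [309. 290.] [0.765 0.111 0.   ]
box 0.34 [409. 257.] [0.533 0.238 0.   ]
lotion 0.72 [260. 261.] [ 0.786 -0.032  0.   ]
lotion 0.23 [217. 148.] [ 0.588 -0.427  0.   ]
cream 0.73 [378. 270.] [0.614 0.2   0.   ]
cream 0.65 [218. 144.] [ 0.578 -0.438  0.   ]
hairbrush 0.9 [478. 296.] [0.516 0.417 0.   ]
corner_a 0.94 [361. 240.] [0.607 0.137 0.06 ]
corner_a 0.93 [406. 257.] [0.578 0.245 0.06 ]
corner_a 0.93 [284. 291.] [0.826 0.094 0.06 ]
corner_a 0.87 [339. 269.] [0.706 0.149 0.06 ]
corner_a 0.75 [296. 299.] [0.824 0.126 0.06 ]
corner_a 0.7 [401. 273.] [0.622 0.26  0.06 ]
corner_a 0.7 [326. 259.] [0.705 0.111 0.06 ]
corner_a 0.68 [355. 250.] [0.641 0.145 0.06 ]
```

```bash
python3 - <<'E'
import cv2
a=cv2.imread("pics/top0.png");cv2.imwrite("pics/topc.png",cv2.resize(a[80:340,130:530],None,fx=2,fy=2,interpolation=3))
E
```

```text
(no output)
```

View pics/topc.png

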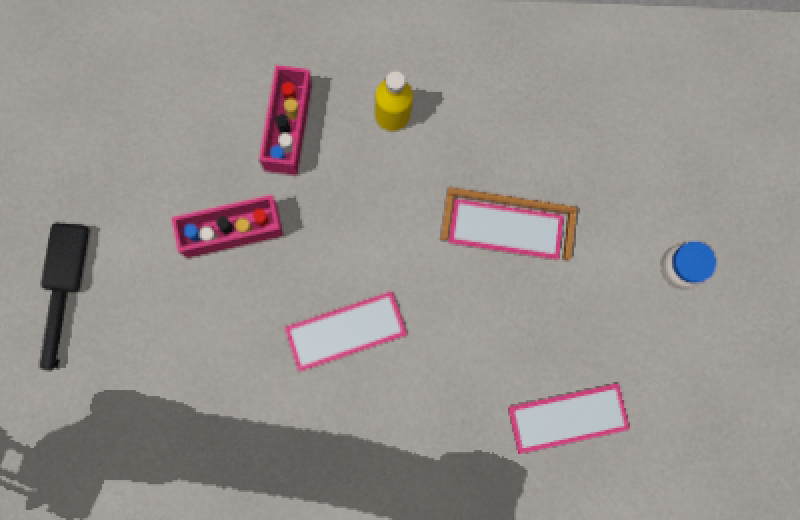

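View pics/scene0.png

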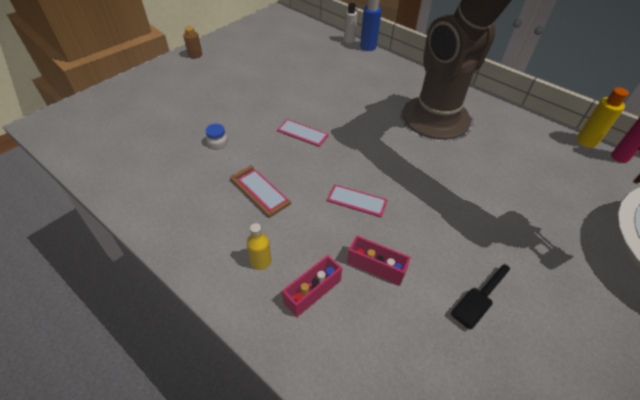

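In the crop the lids are at about (505,229) in the dock, (347,331) and (570,418). The first is farthest from the base (r≈0.65 m, against 0.47 and 0.45), so it's the one meant. The boxes are at (228,227), r≈0.64, and (285,120), r≈0.76, so I take the nearer one at (228,227). Next I fit outlines.

```bash
cat >> h.py <<'E'
def rects(f,z,minA=60):
    "pink-bounded blobs -> world centre, long-axis angle (deg), sizes on plane z"
    hsv=cv2.cvtColor(f["image"],cv2.COLOR_RGB2HSV)
    m=((hsv[...,0]>155)&(hsv[...,0]<178)&(hsv[...,1]>90)).astype(np.uint8)
    out=[]
    for c in cv2.findContours(m,cv2.RETR_EXTERNAL,cv2.CHAIN_APPROX_NONE)[0]:
        if cv2.contourArea(c)<minA: continue
        w=ground(f,c.reshape(-1,2),z)[:,:2]
        (cx,cy),(a,b),t=cv2.minAreaRect((w*1000).astype(np.float32))
        if a>b: a,b,t=b,a,t-90
        out.append((cx,cy,a,b,(t+90)%180))
    return np.round(out,1)
E
python3 - <<'E'
from h import *
f=grab_frame("top");print(rects(f,.008));print(rects(f,.06))
s=arm.read_state();M=R.from_rotvec(s["eef_rot"]).as_matrix();print(1000*M.T@(np.array([.55,-.15,.25])-s["ee_pos"]))
E
```

```text
[[ 362.6 -276.    64.   157.2  103. ]
 [ 473.4   28.3   63.7  156.2  110. ]
 [ 620.9 -191.5   63.9  156.2   82.4]
 [ 614.1  198.6   61.7  147.4  104.4]
 [ 772.9  123.5   57.2  159.   173.3]]
[[ 364.2 -263.2   61.   149.8  103. ]
 [ 469.8   26.9   60.8  149.   110. ]
 [ 610.4 -182.7   60.9  148.9   82.4]
 [ 604.   189.2   58.8  140.6  104.4]
 [ 755.4  117.7   54.5  151.6  173.3]]
[-568.81630913 -587.10939215  -27.36782275]
```

```bash
python3 -m creep '[[[0,-650,-602,0,78.5],[0,-650,-602,0,78.5],[0,-650,-602,0,78.5],[0,-650,-602,0,78.5],[0,-650,-602,0,78.5],[0,-650,-602,0,78.5],[0,-650,-602,0,78.5],[0,-650,-602,0,78.5],[0,-650,-602,0,78.5],[0,-650,-602,0,78.5],[0,-650,-602,0,78.5],[0,-650,-602,0,78.5]]]' 20
cat >> h.py <<'E'
def go(x,y,z,ang=None):
    s=arm.read_state();M=R.from_rotvec(s["eef_rot"]).as_matrix()
    a=np.degrees(np.arctan2(M[1,1],M[0,1]))
    print("clk",s["clock"],"tcp",np.round(s["ee_pos"],4),"yang",round(a,2),"F",np.round(s["wrist_force"],2),"w",round(s["width"],4),"g",round(s["grasp_force"],2),"tilt",np.round(M[:,2],4))
    print("move mm",np.round(1000*M.T@(np.array([x,y,z])-s["ee_pos"]),1),"yaw", None if ang is None else round((a-ang+90)%180-90,2))
E
python3 -c "
from h import *;go(.621,-.1915,.1,-7.6)"
```

```text
clock: 2.35
ee_pos: [0.5587, -0.0723, 0.2229]
eef_rot: [2.362, 2.071, 0.001]
wrist_force: [0.9, 1.2, 0.9]
width: 0.0003
grasp_force: 0.0
clk 2.35 tcp [ 0.5587 -0.0723  0.2229] yang -7.52 F [0.91 1.23 0.94] w 0.0003 g 0.0 tilt [ 9.e-04  5.e-04 -1.e+00]
move mm [-110.1   77.3  123. ] yaw 0.08
```

```bash
python3 -m creep '[[[0,-90,60,0,0],[0,-90,60,0,0],[0,-90,60,0,0],[0,-90,60,60,0],[0,-90,60,60,0],[0,-90,60,60,0]]]' 
python3 - <<'E'
from h import *
go(.621,-.1915,.03,-7.6)
f=grab_frame("wrist");save("w1",f["image"]);print(rects(f,.008,2000))
E
```

```text
clock: 3.1
ee_pos: [0.6059, -0.1673, 0.1642]
eef_rot: [2.362, 2.071, 0.001]
wrist_force: [0.0, -0.5, 0.9]
width: 0.0005
grasp_force: 0.0
clk 3.1 tcp [ 0.6059 -0.1673  0.1642] yang -7.52 F [ 0.05 -0.51  0.91] w 0.0005 g 0.0 tilt [ 9.e-04  0.e+00 -1.e+00]
move mm [-22.1  18.  134.2] yaw 0.08
[]
```

View pics/w1.png

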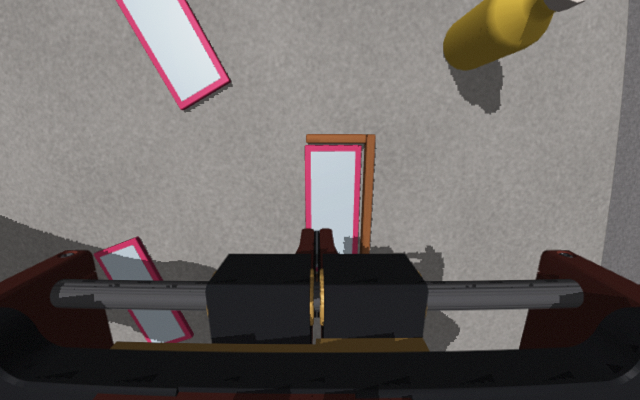

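The wrist view confirms it: the lid (305–360, 145–250) lies in the dock, with the back wall at column ~370 and the left (+y) side wall at row ~138. I descend over its middle.

```bash
python3 -m creep '[[[0,-22,18,60,0],[0,-22,18,110,0],[0,-22,18,134,0],[0,-22,18,147,0],[0,-22,18,152,0],[0,-22,18,152,0]]]' 
python3 - <<'E'
from h import *
go(.621,-.1915,.008,-7.6)
E
```

```text
clock: 3.9
ee_pos: [0.6213, -0.1921, 0.0119]
eef_rot: [2.362, 2.069, 0.002]
wrist_force: [-0.3, 0.7, 0.0]
width: 0.0007
grasp_force: 0.0
clk 3.9 tcp [ 0.6213 -0.1921  0.0119] yang -7.55 F [-0.28  0.69  0.05] w 0.0007 g 0.0 tilt [ 1.9e-03 -3.0e-04 -1.0e+00]
move mm [ 0.6 -0.3  3.9] yaw 0.05
```

```bash
python3 -m creep '[[[0,0,0,3,0],[0,0,0,5,0],[0,0,0,5,0]]]' ; python3 -m creep '[[[0,0,0,1,0],[0,0,0,1,0]]]'
```

```text
clock: 4.28
ee_pos: [0.6213, -0.1922, 0.0084]
eef_rot: [2.362, 2.069, 0.004]
wrist_force: [-4.1, 2.8, 18.1]
width: 0.0004
grasp_force: 8.8
clock: 4.53
ee_pos: [0.6213, -0.1922, 0.0083]
eef_rot: [2.363, 2.069, 0.004]
wrist_force: [-8.1, 3.8, 25.1]
width: 0.0007
grasp_force: 12.8
```

```bash
python3 -m creep '[[[0,0,0,-1.5,0],[0,0,0,-1.5,0]]]' ; python3 -m creep '[[[0,0,-3,0,0],[0,0,-8,0,0],[0,0,-15,0,0],[0,0,-22,0,0],[0,0,-29,0,0],[0,0,-35,0,0],[0,0,-35,0,0]]]'; python3 - <<'E'
from h import *
go(.621,-.1915,.008,-7.6)
f=grab_frame("top");print(rects(f,.008))
E
```

```text
clock: 4.78
ee_pos: [0.6213, -0.1922, 0.0084]
eef_rot: [2.362, 2.069, 0.003]
wrist_force: [-3.3, 1.7, 13.7]
width: 0.0005
grasp_force: 6.6
clock: 5.65
ee_pos: [0.5879, -0.1881, 0.0084]
eef_rot: [2.36, 2.067, 0.005]
wrist_force: [0.4, 0.5, 10.5]
width: 0.0005
grasp_force: 4.9
clk 5.65 tcp [ 0.5879 -0.1881  0.0084] yang -7.57 F [ 0.39  0.52 10.5 ] w 0.0005 g 4.89 tilt [ 0.0052 -0.001  -1.    ]
move mm [ 1.  33.3  0.6] yaw 0.03
[[ 362.7 -275.7   64.3  156.5  102.9]
 [ 473.4   28.4   63.7  156.3  109.9]
 [ 614.3  198.7   61.5  147.3  104.7]
 [ 772.9  123.5   57.2  159.   173.3]]
```

```bash
python3 -m creep '[[[0,0,-4,0.3,0],[0,0,-11,0.3,0],[0,0,-18,0.3,0],[0,0,-25,0.3,0],[0,0,-32,0.3,0],[0,0,-39,0.3,0],[0,0,-46,0.3,0],[0,0,-53,0.3,0],[0,0,-58,0.3,0],[0,0,-58,0.3,0],[0,0,-58,0.3,0]]]'; python3 -m creep '[[[0,0,0,-4,0],[0,0,0,-30,0],[0,0,0,-90,0],[0.97,0,0,-120,0],[0.97,0,0,-120,0],[0.97,0,0,-120,0]]]'; python3 - <<'E'
from h import *
go(.621,-.1915,.008,-7.6)
f=grab_frame("scene");print(rects(f,.008))
f=grab_frame("top");print(rects(f,.008));save("top2",cv2.resize(f["image"][80:340,130:530],None,fx=2,fy=2))
E
```

```text
clock: 7.08
ee_pos: [0.5313, -0.1808, 0.0084]
eef_rot: [2.359, 2.066, 0.006]
wrist_force: [1.1, -0.5, 13.1]
width: 0.0002
grasp_force: 6.5
clock: 7.82
ee_pos: [0.5276, -0.1793, 0.1252]
eef_rot: [-2.362, -2.07, 0.0]
wrist_force: [0.3, -0.1, -0.3]
width: 0.0267
grasp_force: 0.0
clk 7.825 tcp [ 0.5276 -0.1793  0.1252] yang -7.55 F [ 0.27 -0.14 -0.28] w 0.0267 g 0.0 tilt [-9.e-04  6.e-04 -1.e+00]
move mm [1.000e-01 9.430e+01 1.171e+02] yaw 0.05
[[ 750.4  110.    73.8  164.6  173.5]
 [ 594.8  181.9   89.2  150.1  104.5]
 [ 475.5   29.1   67.4  156.4  110.3]
 [ 533.1 -179.3   65.9  158.6   82.6]
 [ 368.7 -224.5   57.4  103.4  144.4]
 [-300.3  528.4   54.2  265.7  176.7]]
[[ 372.9 -321.    63.4   64.1   13.2]
 [ 473.4   28.3   63.7  156.2  110. ]
 [ 536.3 -140.    63.5   74.6   82.6]
 [ 614.1  198.6   61.7  147.4  104.4]
 [ 772.9  123.5   57.2  158.9  173.3]]
```

View pics/top2.png

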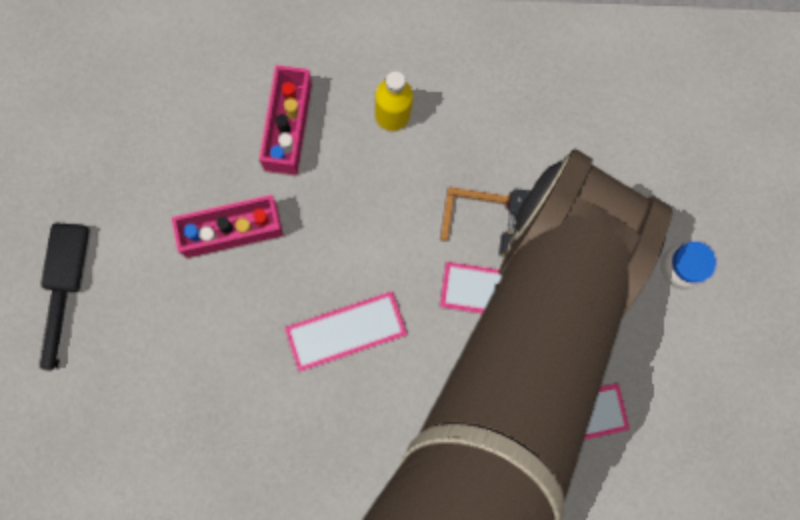

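The picture shows the lid clear in front of the dock (visible end at about (470,288)). The fit gives centre (0.531,−0.180) at 82.5°, 88 mm out, with nothing disturbed. Now I go down to grasp it across its width.

```bash
python3 -m creep '[[[1,0,3,0,0],[1,0,3,0,0],[1,0,3,50,0],[1,0,3,90,0],[1,0,3,100,0],[1,0,3,100,0]]]' 25; python3 - <<'E'
from h import *
go(.531,-.180,.003,-7.5)
f=grab_frame("wrist");save("w2",f["image"])
print(np.round(proj(f,[[.531+dx*.9914+dy*.1305,-.18-dx*.1305+dy*.9914,.008] for dx,dy in((-.032,.078),(.032,.078))])))
E
```

```text
clock: 8.68
ee_pos: [0.531, -0.1805, 0.0259]
eef_rot: [-2.363, -2.069, 0.001]
wrist_force: [0.3, 1.1, 0.1]
width: 0.0877
grasp_force: 0.0
clk 8.675 tcp [ 0.531  -0.1805  0.0259] yang -7.59 F [0.26 1.05 0.13] w 0.0877 g 0.0 tilt [-8.e-04 -2.e-04 -1.e+00]
move mm [ 0.5 -0.1 22.9] yaw -0.09
[[263. 116.]
 [367. 116.]]
```

View pics/w2.png

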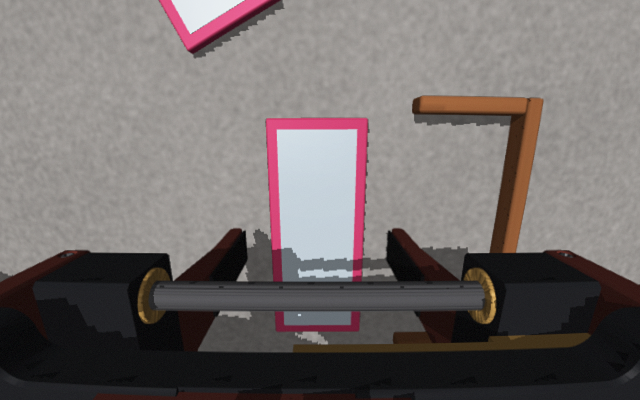

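The lid sits centred between the open fingers (corners (266,119), (368,119), within 2 mm of prediction). I descend and grip.

```bash
python3 -m creep '[[[1,2,1,12,0],[1,2,1,20,0],[1,2,1,23,0],[1,2,1,23,0],[0,2,1,23,0],[0,2,1,23,0],[0,2,1,23,0],[0,2,1,23,0],[0,2,1,23,0]]]' 25; python3 -c "
from h import *;go(.531,-.18,.003,-7.5)"
```

```text
clock: 9.85
ee_pos: [0.5324, -0.1783, 0.003]
eef_rot: [2.363, 2.07, 0.0]
wrist_force: [-0.2, 0.0, 2.0]
width: 0.0636
grasp_force: 25.0
clk 9.85 tcp [ 0.5324 -0.1783  0.003 ] yang -7.57 F [-0.18  0.02  2.01] w 0.0636 g 25.0 tilt [ 2.e-04  1.e-04 -1.e+00]
move mm [-1.9 -1.2 -0. ] yaw -0.07
```

```bash
python3 -m creep '[[[0,0,0,-5,0],[0,0,0,-20,0],[0,0,0,-60,0],[0,0,0,-120,0],[0,0,0,-140,0],[0,0,0,-140,0]]]'; python3 - <<'E'
from h import *
from scipy.optimize import minimize
go(.609,.194,.15,14.4)
def mask(f):
    hsv=cv2.cvtColor(f["image"],cv2.COLOR_RGB2HSV)
    m=((hsv[...,0]>150)&(hsv[...,1]>90)).astype(np.uint8)
    c=[c for c in cv2.findContours(m,cv2.RETR_EXTERNAL,cv2.CHAIN_APPROX_NONE)[0] if cv2.contourArea(c)>100]
    w=[ground(f,[c_.reshape(-1,2).mean(0)],.03)[0,:2] for c_ in c]
    i=np.argmin([np.hypot(*(q-[.61,.194])) for q in w]);return cv2.convexHull(c[i]).reshape(-1,2).astype(np.float32)
def model(f,p):
    c,s=np.cos(p[2]),np.sin(p[2])
    P=[[p[0]+a*c-b*s,p[1]+a*s+b*c,z] for a in(-.024,.024) for b in(-.069,.069) for z in(0,.06)]
    return cv2.convexHull(proj(f,P).astype(np.float32)).reshape(-1,2)
F=[(f,mask(f)) for f in(grab_frame("top"),grab_frame("scene"))]
def cost(p,fs):
    t=0
    for f,h in fs:
        g=model(f,p);i=cv2.intersectConvexConvex(g,h)[0];t+=1-i/(cv2.contourArea(g)+cv2.contourArea(h)-i)
    return t
for fs in(F,F[:1],F[1:]):
    r=min((minimize(cost,[.609,.194,a],args=(fs,),method="Nelder-Mead",options=dict(initial_simplex=np.array([.609,.194,a])+np.array([[0,0,0],[.01,0,0],[0,.01,0],[0,0,.1]]))) for a in(.2,.3)),key=lambda r:r.fun)
    print(np.round(r.x[:2],4),np.degrees(r.x[2]),r.fun)
f=grab_frame("wrist");save("w3",f["image"])
E
```

```text
clock: 10.6
ee_pos: [0.5334, -0.1785, 0.1451]
eef_rot: [2.361, 2.068, 0.005]
wrist_force: [0.6, 0.1, -1.6]
width: 0.0632
grasp_force: 25.0
clk 10.6 tcp [ 0.5334 -0.1785  0.1451] yang -7.56 F [ 0.65  0.15 -1.61] w 0.0632 g 25.0 tilt [ 4.1e-03 -2.0e-04 -1.0e+00]
move mm [379.2  25.9  -4.7] yaw -21.96
[0.609  0.1915] 14.437427349473772 0.059450214945385604
[0.6096 0.1919] 13.515604272719598 0.04408674166976778
[0.6089 0.1914] 14.523583008413643 0.01201954337478539
```

View pics/w3.png

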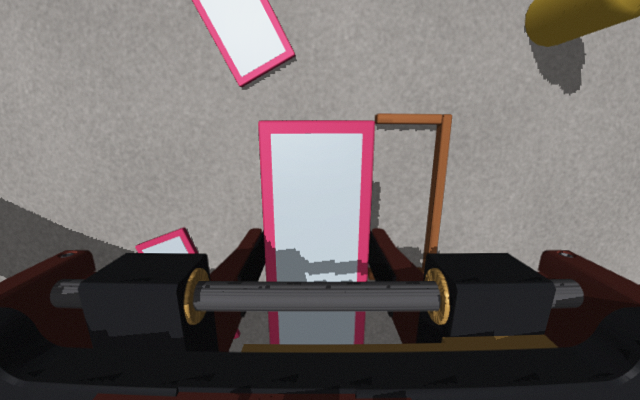

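The lid is held flat between the pads (far edge at row ~121, columns 260–374). The box fit is (0.609, 0.1915) at 14.4°. I carry it over.

```bash
python3 -m creep '[[[0,20,1,0,-1],[0,55,4,0,-3],[0,95,6,0,-6],[0,135,9,0,-8],[0,175,12,0,-10],[0,215,14,0,-12],[0,255,17,0,-15],[0,295,20,0,-17],[0,330,22,0,-19],[0,360,24,0,-21],[0,380,25,0,-22],[0,380,25,0,-22]]]'; python3 - <<'E'
from h import *
go(.608,.195,.068,14.4)
f=grab_frame("wrist");save("w4",f["image"])
s=arm.read_state();z=s["ee_pos"][2]+.005
hsv=cv2.cvtColor(f["image"],cv2.COLOR_RGB2HSV);m=((hsv[...,0]>150)&(hsv[...,1]>90)).astype(np.uint8)
row=[np.nonzero(m[60:200,c])[0] for c in(290,320,345)]
e=ground(f,[(c,60+r[0]) for c,r in zip((290,320,345),row) if len(r)],z)
M=R.from_rotvec(s["eef_rot"]).as_matrix();print([60+r[0] for r in row],np.round(1000*(e-s["ee_pos"])@M,1))
E
```

```text
clock: 12.25
ee_pos: [0.6071, 0.1965, 0.1425]
eef_rot: [-1.922, -2.485, 0.0]
wrist_force: [0.0, -0.3, -2.2]
width: 0.0637
grasp_force: 25.0
clk 12.25 tcp [0.6071 0.1965 0.1425] yang 14.55 F [ 0.01 -0.28 -2.2 ] w 0.0637 g 25.0 tilt [-4.e-04 -0.e+00 -1.e+00]
move mm [-1.7  0.5 74.5] yaw 0.15
[np.int64(121), np.int64(121), np.int64(120)] [[ 76.1 -13.1  -5.1]
 [ 76.2   3.1  -5.1]
 [ 76.8  16.5  -5.1]]
```

View pics/w4.png

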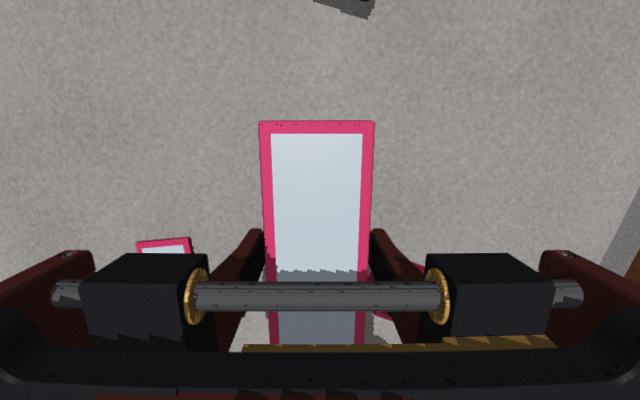

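The lid's far edge is still at row 121, so nothing has slipped: its centre is ~2 mm behind the TCP. The box is hidden beneath it. I lower it.

```bash
python3 -m creep '[[[0,-3,0.5,15,0],[0,-3,0.5,35,0],[0,-3,0.5,55,0],[0,-3,0.5,68,0],[0,-3,0.5,74,0],[0,-3,0.5,75,0],[0,-3,0.5,75,0]]]'; python3 - <<'E'
from h import *
go(.6084,.1939,.063,14.4)
f=grab_frame("scene");save("s4",cv2.resize(f["image"][190:320,280:480],None,fx=4,fy=4))
E
```

```text
clock: 13.18
ee_pos: [0.6088, 0.1925, 0.0683]
eef_rot: [1.924, 2.483, 0.001]
wrist_force: [-0.6, -0.9, -2.1]
width: 0.0635
grasp_force: 25.0
clk 13.175 tcp [0.6088 0.1925 0.0683] yang 14.44 F [-0.58 -0.92 -2.07] w 0.0635 g 25.0 tilt [ 8.e-04  4.e-04 -1.e+00]
move mm [ 1.5 -0.1  5.3] yaw 0.04
```

View pics/s4.png

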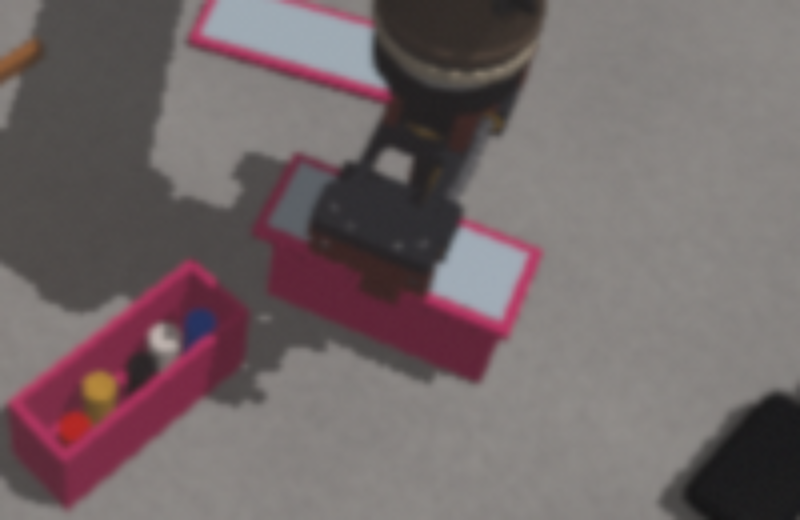

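The lid hovers squarely above the box, overhanging both ends evenly (left end at (260,230), right end at (510,330)). I lower to contact.

```bash
python3 -m creep '[[[0,1,0,3,0],[0,1,0,4.5,0],[0,1,0,5.3,0],[0,1,0,5.3,0]]]'; python3 -m creep '[[[0,0,0,0.4,0],[0,0,0,0.4,0]]]'
```

```text
clock: 13.72
ee_pos: [0.6083, 0.1935, 0.063]
eef_rot: [-1.925, -2.483, -0.001]
wrist_force: [-1.7, 0.6, 3.7]
width: 0.0639
grasp_force: 25.0
clock: 13.98
ee_pos: [0.6083, 0.1935, 0.063]
eef_rot: [-1.925, -2.483, -0.001]
wrist_force: [-3.3, 0.9, 8.6]
width: 0.0638
grasp_force: 25.0
```

Contact with the rim. I open, hold, then rise.

```bash
python3 -m creep '[[[0.85,0,0,-0.4,0],[0.9,0,0,-0.4,0],[0.9,0,0,-0.4,0],[0.9,0,0,-0.4,0]]]'; python3 -m creep '[[[0.9,0,0,-5,0],[0.9,0,0,-20,0],[0.9,0,0,-60,0],[0.9,0,0,-110,0],[0.9,0,0,-160,0],[0.9,-200,0,-160,0],[0.9,-200,0,-160,0],[0.9,-200,0,-160,0],[0.9,-200,0,-160,0],[0.9,-200,0,-160,0]]]'; python3 - <<'E'
from h import *
f=grab_frame("top");print(rects(f,.068));a=cv2.resize(f["image"][120:260,160:330],None,fx=3,fy=3)
f=grab_frame("scene");b=cv2.resize(f["image"][220:360,270:440],None,fx=3,fy=3);save("end",np.vstack([a,b])[:,:][:840] if 0 else cv2.resize(np.hstack([a,b]),(800,330)))
E
```

```text
clock: 14.48
ee_pos: [0.6082, 0.1932, 0.0624]
eef_rot: [1.925, 2.483, -0.0]
wrist_force: [-0.2, 0.2, 0.2]
width: 0.0791
grasp_force: 0.0
clock: 15.72
ee_pos: [0.6581, -0.0011, 0.2233]
eef_rot: [1.927, 2.481, 0.001]
wrist_force: [-0.3, 1.0, -0.3]
width: 0.079
grasp_force: 0.0
[[ 364.5 -261.    60.8  148.1  102.9]
 [ 602.8  203.9   68.2  126.1  104.4]
 [ 758.1  133.5   19.6  142.1  173.1]]
```

View pics/end.png

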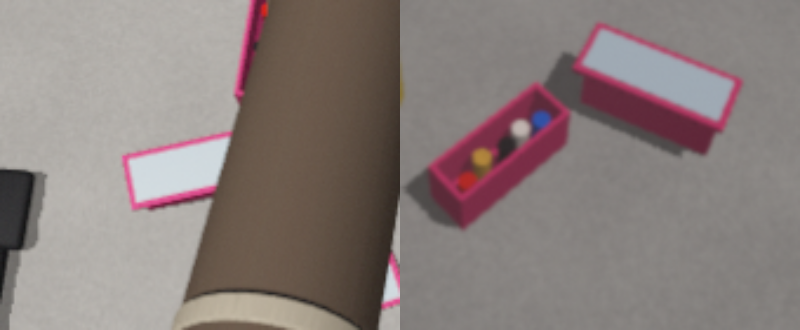

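The scene half of the picture shows the lid lying flat, mirror up and centred on the box; its computed centre, (0.607,0.190), is within 3 mm of the box centre. The arm is clear, so I hand in.

```bash
python3 -c "
from plant import job;print(job.job_done())"
```

```text
the job is handed in; nothing more can be done
None
```

The lid was slid out of the dock, let go flat on the counter, then set mirror up on the nearer box, centred within about 3 mm; the job was handed in at about 16 s, but the interface returned no verdict.

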